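# Open the intake filter of a bench vacuum pump

## Robot

A 6-joint arm with a two-finger parallel gripper is mounted at the origin on a cart in front of the work surface, level with it; the furniture and walls round the work are solid. World frame = base frame: x ahead of the robot, y to its left, z up, the work surface at z = 0. Lengths are in mm, angles in rad, forces in N, time in s.
With the tool pointing down it reaches from about 300 to 775 mm from the base axis. Payload 14.6 kg.
Tool frame: the origin (TCP) lies between the finger pads; the fingertips stand 19 mm ahead of it and the grasp point (between the pads) is the TCP (manip.tcp_to_tips is the distance from the TCP to the fingertips, in mm); x points along the fingers, z is the direction in which the jaws open and shut, and the axes are right-handed (so a half turn about x gives the same grasp; the last joint's range is limited). The gripper opens to 94 mm and grips with 3 to 60 N. Pads are 16 mm wide; open, the fingers measure 119 mm over their backs; the gripper's body (75 mm by 177 mm) begins 78 mm behind the grasp point.
Start: joints at [-1.193, 0.3, 1.521, -0, 1.321, -0.067], TCP at [236.644, -496.476, 224.446] pointing down, gripper open.
Joint ranges: [-3.03, 3.03], [-0.79, 2.21], [0.23, 2.52], [-1.04, 4.18], [0, 3.07], [-2.55, 2.55]. Speed limits (rad/s): [2.22, 2.22, 2.57, 3.14, 3.14, 3.14].

## Interface

Orientations are given as [roll, pitch, yaw] about the fixed x, y, z axes, in that order (R = Rz(yaw) Ry(pitch) Rx(roll)).
In Python, from cell import manip gives the robot as it stands.
- The arm moves only by the tool jog_arm, never from a script. Its argument "moves" is a list that holds one entry, the list of rows, each a list of 6 numbers: the shift along the world's x, y, z in mm, then the turn, a rotation vector about the world's x, y, z in degrees. In form: [[[dx, dy, dz, wx, wy, wz], ...]]. A call has 1 to 5 rows; each row shifts and turns the pose as measured when the row begins; what a row does not reach is not made up. A row lasts 1/10 s, in which the tool goes at most 50 mm and 8.59 degrees, less where a joint would pass 70% of its speed; a pose out of reach is approached as far as the arm can. A call is refused whole if a number of a shift passes 50 or a number of a turn 8.59, either way. A call with a gripper value outside its range is refused whole. "gripper" is the opening, from -1 (shut) to 1 (fully open), set as the call begins (left out, the last holds). The fingers move at their own pace and stop on an object; "squeeze" is the grip in N (left out, the last holds). Time passes only in rows, so rows that do not move let the fingers close. It gives the time, the measured TCP pose, the force and the opening at its end, in the units of the state.
- manip.read_state(): the state, without advancing time (a new reading comes with each control period).
- manip.camera(name): name is "scene" or "top" or "wrist"; returns (picture, depth): 420x560x3 uint8, blue, green, red; 420x560 float32, mm along the optical axis (not along the pixel's ray), 0 where there is no reading.
- manip.camera_params(name): a dict with "fx", "fy", "cx", "cy" (pixels), "rvec" (rotation vector, rad) and "tvec" (3), from world to camera coordinates, as OpenCV has them. Camera axes: x right, y down, z forward; pixel columns grow to the right and rows downward; lengths in mm; the calibration is good to about 2 mm. A picture is of the moment at which its call begins: read the wrist's pose just before it. camera_params takes no time and is no camera call; for the wrist camera it gives the pose at the moment of the call.
- manip.sign_off(): hands the job in, once; it reports no verdict.
The state is a dict: "clock": time; "joints": joint angles; "qd": joint speeds; "effort": joint torques, N m; "eef_pos": TCP position; "eef_rot": TCP orientation; "wrist_force": force on the tool from outside, world axes, zero at the start; "moment": the same for the moment, N m; "finger_gap": finger opening in mm.
Only numpy, scipy, OpenCV 4.12 (cv2) and the standard library are available. Lean on these libraries where they do the work, as an engineer would, in place of code of your own. Each camera call takes 0.05 s, during which the arm holds its last target. There are 200 camera calls.

## Task

Open the vacuum pump's intake filter for a change: press the snap tab in until the filter cover springs free of its hook, then push the cover along its rails, away from the tab, until it is completely off its seat and clear of the rails and lies flat on the pump's deck. Nothing is picked up: do not lift the cover, tip it or let it fall off the pump, keep off the paper filter underneath, and leave the things standing round the pump where they are.

Things in the scene. Friction and masses are not known exactly. Their poses are not given: they have to be found in the camera images.
- vacuum_pump: White and grey bench pump, fixed, 272 x 116 mm. Origin on the bench under the seat's middle; +x runs from the tab end (-0.110, with gauge) to the deck end (+0.162). Seat and deck are one flat surface 70 mm up. Seat with side rails: x -0.043 to +0.042; rail lips 10.5 mm above the seat, 80 mm apart. Deck: x 0.042 to an 8 mm rim at 0.152, 4 mm rims at y = +-0.050.
- release_tab (a joint): Black sprung snap tab, a tongue flexing about its root at pump x = -0.097. 0 = up, hook latched; grows as it is pressed down, to a stop at 0.17 rad (6 mm at the pad). The hook frees the cover at about 0.07 rad; pressing takes about 6 to 12 N. Springs back up when let go.
- tab_pad (a point): Centre of the top of the tab's ribbed pad (24 mm along pump x, 28 mm wide), at pump x = -0.062, y = 0, 84 mm above the bench. Press straight down. The pad stands 8 mm above the surface round it.
- filter_cover: Loose grey cover, plate 80 (x) x 90 x 5 mm, about 80 g, under the rail lips, stopped by the tab's hook. Origin: centre of its underside, axes as the pump's; closed at pump (0, 0, 0.070). Once unhooked, spring plungers kick it about 7 mm to +x and it stays unlatched; then it slides to +x with a few newtons. Off the rails after 82 mm, meets the deck's end rim at 112 mm.
- push_face (a point): Centre of the upright face of the cover's thumb step, a 72 mm wide step across the cover that rises 10 mm above the plate and slopes down behind; the face looks to the cover's -x (toward the tab). At cover x = -0.008, y = 0, z = 0.010 (5 mm above the plate).
- pump_filter: White pleated paper filter in a 44 x 70 mm grey frame in the well under the cover, its top 3 mm below the seat. Origin at its underside, 14 mm below its top. Not to be touched.
- spare_filter: Fresh filter cartridge like the fitted one, 44 x 70 x 14 mm, lying on the bench beside the pump. Origin at the centre of its underside. Leave alone.
- reagent_bottle: Brown reagent bottle with white cap, 48 mm across, 90 mm tall, beside the pump. Origin at the centre of its underside. Leave alone.
- beaker: Small clear beaker, 53 mm across, 67 mm tall, beside the pump. Origin at the centre of its underside. Leave alone.
- forceps: Steel forceps, 128 mm long, lying beside the pump. Leave alone.
There are look-alikes about, which are no part of the job. Leave any red look-alike of the filter_cover alone.

How it is judged:
By the outcome, as a careful person would: the job done as asked, in the order asked, and still so for the second after the job is handed in, with the robot touching nothing.
It also fails if it takes over 35 s, if anything falls off the work surface, if the arm or the gripper's body presses on something with over 40 N, if the wrist force passes 120 N, or if a joint passes its speed limit or range.

## Working session

There is one attempt and no reset: what is moved stays moved. The work goes in short steps, Python scripts to look and compute and a tool call to move; the robot and the scene stay as the last step left them, time stands still between calls to the robot, and variables do not carry over. Pictures are saved under pics/ and viewed, about 8 in all and at most 12, crops included, and the job is handed in when it is done.

Besides the shell and the picture viewer there is one more tool, called by a JSON object that holds its "method" and its "body", one argument or row to a line. jog_arm: Moves the arm, as the interface text tells. Its arguments: {"type":"object","properties":{"moves":{"type":"array","items":{"type":"array","items":{"type":"array","items":{"type":"number"}}}},"gripper":{"type":"number"},"squeeze":{"type":"number"}},"required":["moves"]}

```bash
mkdir -p pics
cat > h.py <<'E'
import numpy as np, cv2
from cell import manip
def cam(n):
    P=manip.camera_params(n); im,d=manip.camera(n); return im,d,P
def pts(d,P):
    v,u=np.mgrid[:d.shape[0],:d.shape[1]]
    X=np.stack([(u-P['cx'])*d/P['fx'],(v-P['cy'])*d/P['fy'],d],-1)
    R=cv2.Rodrigues(np.array(P['rvec'],float))[0]
    return (X-np.array(P['tvec']).ravel())@R   # world
def proj(p,P):
    K=np.array([[P['fx'],0,P['cx']],[0,P['fy'],P['cy']],[0,0,1.]])
    return cv2.projectPoints(np.float64(p).reshape(-1,1,3),np.float64(P['rvec']),np.float64(P['tvec']),K,None)[0].reshape(-1,2)
E
python3 - <<'E'
from h import *
s=manip.read_state();print(s)
for n in('top','scene'):
    im,d,P=cam(n); cv2.imwrite(f'pics/{n}0.png',im); np.savez(f'{n}0.npz',im=im,d=d,w=pts(d,P)); print(n,P,(d>0).mean())
E
```

```text
{'clock': 0.0, 'joints': array([-1.19260326e+00,  3.00473436e-01,  1.52156806e+00, -2.50729608e-05,
        1.32068881e+00, -6.65950296e-02]), 'qd': array([ 5.43442120e-04, -2.55357363e-04,  8.10309919e-06, -6.66033068e-04,
        6.56931791e-04, -6.27843177e-04]), 'effort': array([ 3.07267692e-03, -5.31791639e+01, -3.52731442e+01,  7.09113549e-02,
        2.43796018e-02, -8.73013005e-05]), 'eef_pos': array([ 236.55449208, -496.27121664,  223.89054393]), 'eef_rot': array([3.09634164, 1.56965841, 1.97033963]), 'wrist_force': array([-0.48726877, -0.31046203,  0.08474784]), 'moment': array([ 0.03860398, -0.00057319, -0.01520171]), 'finger_gap': 94.53121951504878}
top {'fx': 507.1964291243151, 'fy': 507.1964291243151, 'cx': 287.3982565503795, 'cy': 203.80261673632342, 'rvec': array([ 2.14730035, -2.1831136 ,  0.0803427 ]), 'tvec': array([ 50.02862476, 546.11150919, 948.50476511])} 0.9960119047619047
scene {'fx': 501.2901779408021, 'fy': 501.2901779408021, 'cx': 277.581267704618, 'cy': 217.48318231619567, 'rvec': array([ 0.71947561, -2.30414969,  1.44859727]), 'tvec': array([477.59125633, 216.47299162, 853.21445869])} 0.9955994897959184
```

View pics/top0.png

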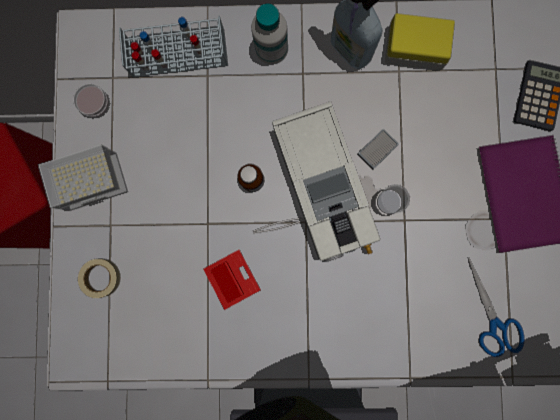

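View pics/scene0.png

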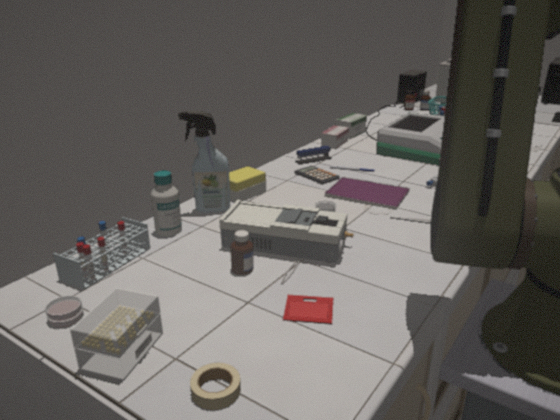

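Top view: the pump lies at about (325,182), with the black tab at (343,228), the grey cover at (330,190), and the deck toward (303,125). The red look-alike cover is at (232,279). The grey spare filter at (378,149), also a possible mix-up, lies on the bench. My choice is the grey cover on the pump, next to the black tab.

Run:
```python
from h import *
z=np.load('top0.npz');w=z['w'];im=z['im'];P=manip.camera_params('top')
hh=w[...,2]
reg=np.zeros(hh.shape,bool);reg[95:265,265:385]=1
print('bench z',np.median(hh[200:215,210:225]))
m=((hh>55)&(hh<100)&reg).astype(np.uint8)
n,l,st,_=cv2.connectedComponentsWithStats(m);k=1+st[1:,4].argmax();m=l==k
xy=w[m][:,:2];r=cv2.minAreaRect(xy.astype(np.float32));print('pump rect',r)
b=cv2.boxPoints(r);print(b)
# axis: tab end = low world x
# black tab
g=im.max(-1)
bm=((g<60)&m);bm[:205]=0
q=w[bm];print('black',bm.sum(),np.median(q,0),cv2.minAreaRect(q[:,:2].astype(np.float32)))
print('z hist',np.histogram(hh[m],bins=np.arange(55,101,3)))
for (u,v) in [(303,125),(320,160),(325,185),(330,195),(335,207),(343,225),(345,235)]: print(u,v,w[v,u].round(1),im[v,u])
c=cv2.resize(im[95:265,255:425],None,fx=3.5,fy=3.5,interpolation=cv2.INTER_CUBIC);cv2.imwrite('pics/crop1.png',c)
```

```text
bench z 1.3047050178801243
pump rect ((586.38330078125, -29.951026916503906), (272.9085388183594, 116.40172576904297), 18.129161834716797)
[[ 438.59314   -17.098534]
 [ 474.81274  -127.72179 ]
 [ 734.17346   -42.80352 ]
 [ 697.95386    67.81973 ]]
black 488 [492.74499662 -58.70726541  75.29433165] ((494.8597106933594, -37.14908218383789), (76.50199127197266, 82.02198791503906), 24.75048065185547)
z hist (array([  36,   13,   18,  206, 1795, 1822, 2329, 1570,  930,  480,  113,
          4,    0,    0,    0]), array([ 55,  58,  61,  64,  67,  70,  73,  76,  79,  82,  85,  88,  91,
        94,  97, 100]))
303 125 [689.1   8.9  70.9] [144 153 153]
320 160 [623.2 -21.3  68.3] [151 159 163]
325 185 [575.6 -29.1  74.8] [72 69 65]
330 195 [556.  -37.2  84.4] [98 96 93]
335 207 [535.1 -46.5  73.4] [23 24 23]
343 225 [501.5 -59.3  83.5] [64 62 61]
345 235 [483.8 -63.3  74.2] [37 35 37]
```

View pics/crop1.png

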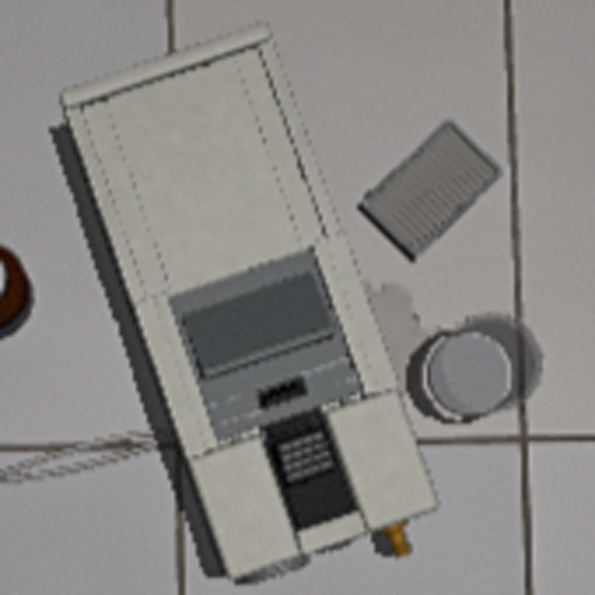

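The crop confirms it. The fitted rectangle (273 × 116 mm) matches the pump, and the black ribbed pad is at crop (308,455), about 84 mm high as described. The grey cover's step edge is at crop (270,360).

```bash
cat >> h.py <<'E'
from scipy.spatial.transform import Rotation as Ro
yaw=np.radians(18.13);ax=np.array([np.cos(yaw),np.sin(yaw),0]);ay=np.array([-ax[1],ax[0],0]);O=np.array([561.2,-38.2,0])
def pw(x,y,z): return O+x*ax+y*ay+np.array([0,0,z])
def rel(p): d=np.array(p)-O; return np.array([d@ax,d@ay,d[2]])
def rep(tgt=None):
    s=manip.read_state();R=Ro.from_euler('xyz',s['eef_rot']).as_matrix()
    zz=R[:,2]; zz=zz if zz@ay>0 else -zz
    Rt=np.stack([[0,0,-1],np.cross(ay,[0,0,-1]),ay],1) if R[:,2]@ay>0 else np.stack([[0,0,-1],np.cross(-ay,[0,0,-1]),-ay],1)
    print('t',s['clock'],'tcp pump',rel(s['eef_pos']).round(1),'tip z',round(s['eef_pos'][2]-19,1),'rotneeded deg',np.degrees(Ro.from_matrix(Rt@R.T).as_rotvec()).round(1),'F',s['wrist_force'].round(1),'gap',round(s['finger_gap'],1),'j6',s['joints'][5])
    if tgt is not None: print('delta',(np.array(tgt)-s['eef_pos']).round(1))
E
python3 -c "
from h import *
rep(pw(-62,0,84+19+25))"
```

```text
t 0.1 tcp pump [-451.1 -334.3  224. ] tip z 205.0 rotneeded deg [-0.1 -0.  -7.4] F [ 0.1 -0.7  0.5] gap 93.6 j6 -0.0665814893624819
delta [265.7 438.8 -96. ]
```

{"method": "jog_arm", "body": {
  "moves": [
    [[29, 48, 0, 0, 0, -7.4], [29, 48, 0, 0, 0, 0], [29, 48, 0, 0, 0, 0], [29, 48, 0, 0, 0, 0], [29, 48, 0, 0, 0, 0]]
  ],
  "gripper": -1,
  "squeeze": 10
}}

```text
clock: 0.6
eef_pos: [364.7, -279.6, 221.8]
eef_rot: [-2.871, 1.566, 2.145]
wrist_force: [1.3, -0.2, 0.9]
finger_gap: 57.4
```

{"method": "jog_arm", "body": {
  "moves": [
    [[29, 48, 0, 0, 0, 0], [29, 48, 0, 0, 0, 0], [29, 48, 0, 0, 0, 0], [20, 35, 0, 0, 0, 0], [0, 0, 0, 0, 0, 0]]
  ]
}}

```text
clock: 1.1
eef_pos: [463.1, -109.6, 221.4]
eef_rot: [-2.865, 1.565, 2.155]
wrist_force: [-0.8, -0.1, 0.3]
finger_gap: 17.6
```

```bash
python3 -c "
from h import *
rep(pw(-62,0,84+19+25))"
```

```text
t 1.1 tcp pump [-115.5  -37.3  221.4] tip z 202.4 rotneeded deg [-0.3 -0.2  0.5] F [-0.8 -0.1  0.3] gap 17.6 j6 0.9503463289288074
delta [ 39.2  52.1 -93.4]
```

{"method": "jog_arm", "body": {
  "moves": [
    [[20, 26, -20, 0, 0, 0.5], [19, 26, -25, 0, 0, 0], [0, 0, 0, 0, 0, 0], [0, 0, 0, 0, 0, 0]]
  ]
}}

```text
clock: 1.5
eef_pos: [502.8, -56.3, 174.7]
eef_rot: [-2.709, 1.566, 2.322]
wrist_force: [-0.6, -0.2, 0.3]
finger_gap: 0.4
```

Run:
```python
from h import *
rep(pw(-62,0,84+19+25))
im,d,P=cam('wrist');w=pts(d,P)
o=im.copy()
for p,c in [((-62,0,84),(0,0,255)),((-8,0,80),(0,255,0)),((0,45,80),(255,0,0)),((0,-45,80),(255,0,0)),((-74,14,84),(0,255,255)),((-50,14,84),(0,255,255)),((-74,-14,84),(0,255,255)),((-50,-14,84),(0,255,255)),((42,40,80.5),(255,0,255))]:
    u=proj(pw(*p),P)[0]; print(p,u.round(1)); cv2.drawMarker(o,(int(u[0]),int(u[1])),c,cv2.MARKER_CROSS,12,1)
cv2.imwrite('pics/w1.png',o);np.savez('w1.npz',im=im,d=d,w=w)
```

```text
t 1.5 tcp pump [-61.1   0.9 174.7] tip z 155.7 rotneeded deg [-0.2 -0.2 -0.1] F [-0.6 -0.2  0.3] gap 0.4 j6 1.065297926515792
delta [ -0.5  -1.2 -46.7]
(-62, 0, 84) [282.4 223.3]
(-8, 0, 80) [282.7 149.9]
(0, 45, 80) [220.1 138.4]
(0, -45, 80) [345.5 138.8]
(-74, 14, 84) [263.9 238.4]
(-50, 14, 84) [263.6 207.6]
(-74, -14, 84) [300.9 238.6]
(-50, -14, 84) [301.4 207.7]
(42, 40, 80.5) [224.8  76.1]
```

View pics/w1.png

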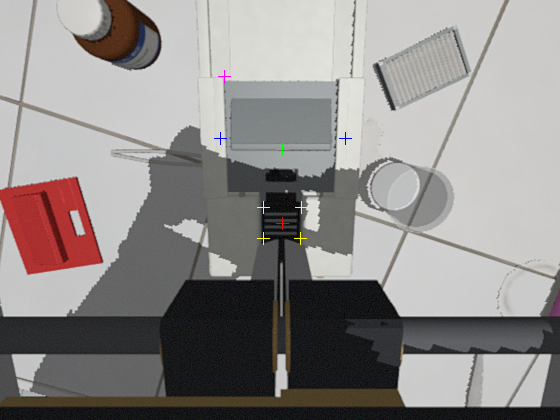

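In the wrist view the projected pad corners (263–301, 207–238) fall on the black ribbed pad. The push-face mark at (283,150) falls on the front edge of the cover's step, so the pose holds. Descending.

{"method": "jog_arm", "body": {
  "moves": [
    [[0, -1, -35, 0, 0, 0], [0, 0, -23, 0, 0, 0], [0, 0, -5, 0, 0, 0], [0, 0, 0, 0, 0, 0]]
  ]
}}

```text
clock: 1.95
eef_pos: [502.5, -61.7, 113.8]
eef_rot: [2.124, 1.568, 0.867]
wrist_force: [-0.3, 0.4, 0.6]
finger_gap: 0.3
```

```bash
python3 -c "
from h import *
rep(pw(-62,0,84+19))"
```

```text
t 1.95 tcp pump [-63.   -4.  113.8] tip z 94.8 rotneeded deg [-0.1  0.1  0.1] F [-0.3  0.4  0.6] gap 0.3 j6 1.0595482963413687
delta [ -0.3   4.2 -10.8]
```

{"method": "jog_arm", "body": {
  "moves": [
    [[0, 4, -4, 0, 0, 0], [0, 0, -3, 0, 0, 0], [0, 0, 0, 0, 0, 0]]
  ]
}}

```text
clock: 2.25
eef_pos: [503.5, -58.4, 109.4]
eef_rot: [1.495, 1.564, 0.236]
wrist_force: [0.2, -0.9, -0.2]
finger_gap: 0.4
```

```bash
python3 -c "
from h import *
rep(pw(-62,0,84+19))"
```

```text
t 2.25 tcp pump [-61.1  -1.3 109.4] tip z 90.4 rotneeded deg [-0.1  0.4  0.2] F [ 0.2 -0.9 -0.2] gap 0.4 j6 1.0675206400222326
delta [-1.3  0.9 -6.4]
```

{"method": "jog_arm", "body": {
  "moves": [
    [[-1, 1, -4, 0, 0, 0], [0, 0, -2, 0, 0, 0], [0, 0, -2, 0, 0, 0]]
  ]
}}

```text
clock: 2.55
eef_pos: [503.3, -57.3, 102.3]
eef_rot: [1.374, 1.562, 0.116]
wrist_force: [-0.5, 0.7, 8.8]
finger_gap: 0.7
```

{"method": "jog_arm", "body": {
  "moves": [
    [[0, 0, -2, 0, 0, 0], [0, 0, -1, 0, 0, 0]]
  ]
}}

```text
clock: 2.75
eef_pos: [503.9, -57.2, 100.2]
eef_rot: [1.348, 1.56, 0.091]
wrist_force: [-1.7, 0.1, 6.0]
finger_gap: 0.3
```

{"method": "jog_arm", "body": {
  "moves": [
    [[0, 0, -1.5, 0, 0, 0], [0, 0, -1, 0, 0, 0], [0, 0, 0, 0, 0, 0]]
  ]
}}

```text
clock: 3.05
eef_pos: [504.1, -57.1, 99.0]
eef_rot: [1.329, 1.559, 0.072]
wrist_force: [-3.8, 0.4, 8.9]
finger_gap: 0.5
```

Run:
```python
from h import *
rep()
im,d,P=cam('wrist')
o=im.copy()
for x in (-8,-1):
    u=proj(pw(x,0,80),P)[0]; print(x,u); cv2.drawMarker(o,(int(u[0]),int(u[1])),(0,255,0),cv2.MARKER_CROSS,12,1)
cv2.imwrite('pics/w2.png',o)
```

```text
t 3.05 tcp pump [-60.1  -0.2  99. ] tip z 80.0 rotneeded deg [-0.   0.7  0.2] F [-3.8  0.4  8.9] gap 0.5 j6 1.0689022136751034
-8 [279.79373372 162.08740726]
-1 [279.74540848 148.25798268]
```

View pics/w2.png

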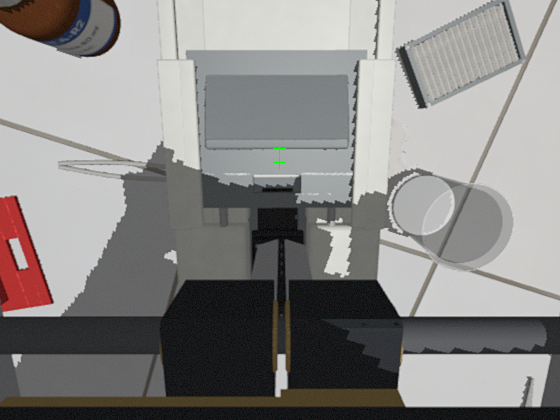

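The cover has sprung forward: its front edge is now past the rail ends (row 50) and the step edge is at row ~147, on the −1 mm mark. I'll let go of the tab and move above the plate behind the step.

{"method": "jog_arm", "body": {
  "moves": [
    [[0, 0, 10, 0, 0.7, 0], [0, 0, 12, 0, 0, 0], [21, 7, 0, 0, 0, 0], [21, 7, 0, 0, 0, 0], [0, 0, 0, 0, 0, 0]]
  ],
  "gripper": -0.15
}}

```text
clock: 3.6
eef_pos: [547.6, -42.8, 123.7]
eef_rot: [1.829, 1.57, 0.571]
wrist_force: [-0.2, -0.4, -0.4]
finger_gap: 36.7
```

```bash
python3 -c "
from h import *
rep(pw(-15,0,78+19))"
```

```text
t 3.6 tcp pump [-14.4  -0.2 123.7] tip z 104.7 rotneeded deg [-0.   0.1  0.2] F [-0.2 -0.4 -0.4] gap 36.7 j6 1.112058822113098
delta [ -0.6  -0.  -26.7]
```

{"method": "jog_arm", "body": {
  "moves": [
    [[-1, 0, -15, 0, 0, 0], [0, 0, -6, 0, 0, 0], [0, 0, -2, 0, 0, 0], [0, 0, 0, 0, 0, 0]]
  ]
}}

```text
clock: 4.0
eef_pos: [545.5, -43.1, 100.8]
eef_rot: [1.603, 1.569, 0.346]
wrist_force: [0.4, 0.2, 0.7]
finger_gap: 40.1
```

```bash
python3 -c "
from h import *
rep(pw(-15,0,78.5+19))"
```

```text
t 4.0 tcp pump [-16.4   0.2 100.8] tip z 81.8 rotneeded deg [-0.   0.1  0.2] F [0.4 0.2 0.7] gap 40.1 j6 1.110455389721881
delta [ 1.4  0.3 -3.3]
```

{"method": "jog_arm", "body": {
  "moves": [
    [[0, 0, -2.5, 0, 0, 0], [3, 1, 0, 0, 0, 0], [3, 1, 0, 0, 0, 0], [3, 1, 0, 0, 0, 0]]
  ]
}}

```text
clock: 4.4
eef_pos: [554.8, -40.4, 99.3]
eef_rot: [1.382, 1.569, 0.124]
wrist_force: [-2.3, -0.2, -1.6]
finger_gap: 39.8
```

```bash
python3 -c "
from h import *
rep(pw(-9,0,79+19))"
```

```text
t 4.4 tcp pump [-6.8 -0.1 99.3] tip z 80.3 rotneeded deg [-0.   0.1  0.2] F [-2.3 -0.2 -1.6] gap 39.8 j6 1.118594978000512
delta [-2.1 -0.6 -1.3]
```

{"method": "jog_arm", "body": {
  "moves": [
    [[4, 1.3, -0.8, 0, 0, 0], [4, 1.3, 0, 0, 0, 0], [4, 1.3, 0, 0, 0, 0], [4, 1.3, 0, 0, 0, 0], [4, 1.3, 0, 0, 0, 0]]
  ]
}}

```text
clock: 4.9
eef_pos: [577.1, -33.2, 98.7]
eef_rot: [1.346, 1.568, 0.089]
wrist_force: [-0.1, -0.5, -0.2]
finger_gap: 39.9
```

```bash
python3 -c "
from h import *
rep(pw(81,0,79+19))"
```

```text
t 4.9 tcp pump [16.6 -0.1 98.7] tip z 79.7 rotneeded deg [-0.   0.2  0.2] F [-0.1 -0.5 -0.2] gap 39.9 j6 1.1361099677117992
delta [61.1 20.2 -0.7]
```

{"method": "jog_arm", "body": {
  "moves": [
    [[4, 1.3, 0, 0, 0, 0], [4, 1.3, 0, 0, 0, 0], [4, 1.3, 0, 0, 0, 0], [4, 1.3, 0, 0, 0, 0], [4, 1.3, 0, 0, 0, 0]]
  ]
}}

```text
clock: 5.4
eef_pos: [598.9, -26.0, 98.7]
eef_rot: [1.352, 1.568, 0.094]
wrist_force: [0.2, -0.5, 1.7]
finger_gap: 39.9
```

{"method": "jog_arm", "body": {
  "moves": [
    [[4, 1.3, 0, 0, 0, 0], [4, 1.3, 0, 0, 0, 0], [4, 1.3, 0, 0, 0, 0], [4, 1.3, 0, 0, 0, 0], [0, 0, 0, 0, 0, 0]]
  ]
}}

```text
clock: 5.9
eef_pos: [616.8, -20.2, 98.6]
eef_rot: [1.364, 1.568, 0.107]
wrist_force: [0.5, -0.1, -0.4]
finger_gap: 39.8
```

Run:
```python
from h import *
rep(pw(81,0,79+19))
im,d,P=cam('wrist')
cv2.imwrite('pics/w3.png',im)
```

```text
t 5.9 tcp pump [58.5 -0.2 98.6] tip z 79.6 rotneeded deg [-0.   0.2  0.2] F [ 0.5 -0.1 -0.4] gap 39.8 j6 1.1647082744877018
delta [21.4  7.2 -0.6]
```

View pics/w3.png

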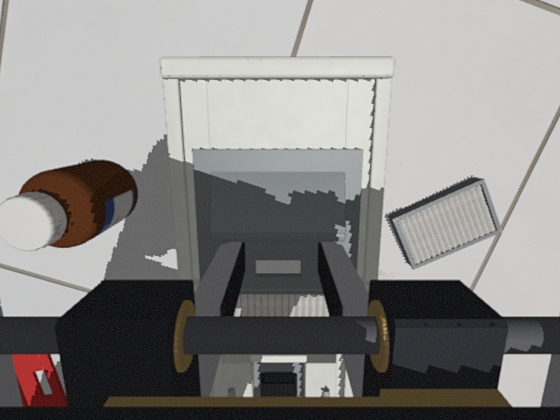

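The cover is straight between the side rims, with its front edge at row ~150 and the end rim at row ~78. The filter is showing behind the fingers and nothing is touching it. I'll measure how far the cover has slid.

```bash
cat >> h.py <<'E'
def ray(u,v,z,P):
    R=cv2.Rodrigues(np.array(P['rvec'],float))[0];t=np.array(P['tvec']).ravel();c=-R.T@t
    r=R.T@np.array([(u-P['cx'])/P['fx'],(v-P['cy'])/P['fy'],1]); return rel(c+r*(z-c[2])/r[2])
E
python3 - <<'E'
from h import *
P=manip.camera_params('wrist')
for u,v,z in [(192,150,75),(362,150,75),(215,237,85),(345,237,85),(165,60,78),(395,60,78)]: print(u,v,ray(u,v,z,P).round(1))
E
```

```text
192 150 [116.2  45.9  75. ]
362 150 [115.9 -42.8  75. ]
215 237 [71.9 34.1 85. ]
345 237 [ 71.6 -33.9  85. ]
165 60 [159.3  55.4  78. ]
395 60 [159.  -55.8  78. ]
```

{"method": "jog_arm", "body": {
  "moves": [
    [[4, 1.3, 0, 0, 0, 0], [4, 1.3, 0, 0, 0, 0], [4, 1.3, 0, 0, 0, 0], [4, 1.3, 0, 0, 0, 0], [3, 1, 0, 0, 0, 0]]
  ]
}}

```text
clock: 6.45
eef_pos: [636.8, -13.7, 98.6]
eef_rot: [1.366, 1.568, 0.108]
wrist_force: [-0.5, -0.3, 0.7]
finger_gap: 40.0
```

{"method": "jog_arm", "body": {
  "moves": [
    [[0, 0, 0, 0, 0, 0], [-3, -1, 0, 0, 0, 0], [0, 0, 15, 0, 0, 0], [0, 0, 40, 0, 0, 0], [0, 0, 40, 0, 0, 0]]
  ]
}}

```text
clock: 6.95
eef_pos: [631.1, -14.5, 192.5]
eef_rot: [-2.046, 1.564, 2.98]
wrist_force: [0.6, 0.2, 0.7]
finger_gap: 39.9
```

{"method": "jog_arm", "body": {
  "moves": [
    [[-30, -10, 10, 0, 0, 0], [-40, -13, 0, 0, 0, 0], [-40, -13, 0, 0, 0, 0], [-40, -13, 0, 0, 0, 0], [0, 0, 0, 0, 0, 0]]
  ]
}}

```text
clock: 7.45
eef_pos: [477.2, -64.7, 214.8]
eef_rot: [1.134, 1.562, -0.123]
wrist_force: [-0.1, -0.3, 0.1]
finger_gap: 39.8
```

Run:
```python
from h import *
rep()
im,d,P=cam('wrist');cv2.imwrite('pics/w4.png',im);np.savez('w4.npz',im=im,d=d,w=pts(d,P))
im,d,P=cam('top');cv2.imwrite('pics/top4.png',im)
```

```text
t 7.45 tcp pump [-88.1   1.  214.8] tip z 195.8 rotneeded deg [0.1 0.5 0.1] F [-0.1 -0.3  0.1] gap 39.8 j6 1.0452287468493304
```

View pics/w4.png

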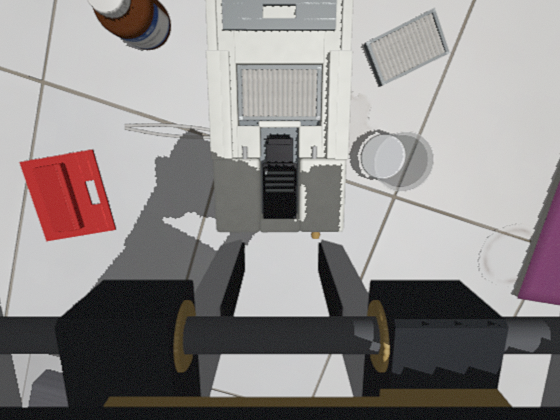

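The cover's rear edge (row ~30) is past the rail ends (row ~51). The filter is untouched, the tab is back up, and the bottle, beaker, spare filter and forceps are in place. I'll check the numbers, including flatness.

Run:
```python
from h import *
P=manip.camera_params('wrist')
for u,v,z in [(222,29,75),(336,29,75),(208,51,80),(350,51,80)]: print(u,v,ray(u,v,z,P).round(1))
im,d,P=cam('scene');
q=[proj(pw(x,y,75),P)[0].round(0) for x,y in((57,45),(57,-45),(137,45),(137,-45))];print(q)
im2,d2,P2=cam('top');w=pts(d2,P2)
r=(w-O);px=r@ax;py=r@ay
# cover plate heights, front and rear strips, left/right; deck ref
for n,a,b,c,e in [('rear',60,66,-40,40),('front',128,134,-40,40),('left',62,135,38,43),('right',62,135,-43,-38),('deck',46,52,-40,40),('deckfront',142,148,-40,40)]:
    m=(px>a)&(px<b)&(py>c)&(py<e)&(w[...,2]>50);print(n,m.sum(),np.median(w[m][:,2]).round(1))
g=cv2.cvtColor(im2,cv2.COLOR_BGR2GRAY);m=(abs(py)<43)&(w[...,2]>50)&(w[...,2]<95)&(px>40)&(px<150)
for a in range(44,152,6):
    k=m&(px>a)&(px<a+6);print(a,int(np.median(g[k])),end=' | ')
a=cv2.resize(im2[85:275,215:425],None,fx=2.6,fy=2.6);b=im[170:290,190:390];b=cv2.resize(b,(int(200*2),240));
cv2.imwrite('pics/fin.png',np.vstack([a,np.pad(b,((0,0),(0,a.shape[1]-b.shape[1]),(0,0)))])[:750]);
```

```text
222 29 [61.5 46.  75. ]
336 29 [ 61.5 -44.3  75. ]
208 51 [44.4 56.9 80. ]
350 51 [ 44.3 -55.2  80. ]
[array([265., 222.]), array([276., 206.]), array([231., 218.]), array([245., 203.])]
rear 142 74.4
front 141 74.7
left 108 74.5
right 102 74.3
deck 142 69.7
deckfront 130 69.8
44 201 | 50 203 | 56 124 | 62 128 | 68 125 | 74 124 | 80 124 | 86 109 | 92 103 | 98 90 | 104 90 | 110 89 | 116 89 | 122 99 | 128 119 | 134 128 | 140 193 | 146 193 |
```

View pics/fin.png

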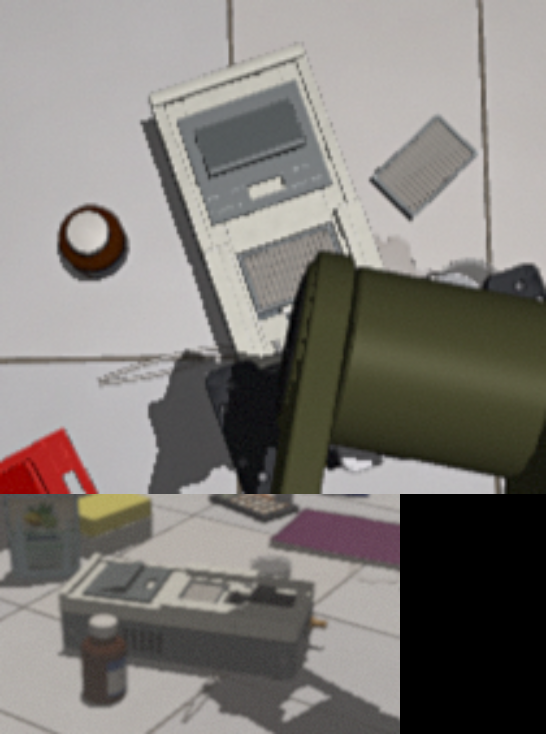

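The cover spans pump x ≈ 58–139: about 15 mm clear of the rails and about 12 mm short of the rim. It lies flat, with its top at 74.3–74.7 mm all round.

```bash
python3 -c "
from cell import manip
print(manip.sign_off())"
```

```text
the job is handed in; nothing more can be done
None
```

The filter is open: the cover is off its seat, clear of the rails and lying flat on the pump's deck. I've handed the job in at about 7.5 s on the robot's clock.

I pressed the snap tab about 4 mm with the closed fingers (about 9 N) until the cover sprang free. I then let go and pushed the cover by its thumb step along the rails, about 98 mm in all.

Last checks:
- **Position:** the cover's rear edge is about 15 mm past the rail ends. Its front edge is about 12 mm short of the end rim.
- **Flatness:** the cover's top reads 74.3–74.7 mm on all four sides, with the deck at about 69.7 mm. That matches the 5 mm plate lying flat.
- **Surroundings:** the tab looked back up, and the fingers stayed above the cover plate, off the filter. The bottle, beaker, spare filter, forceps and red look-alike looked unmoved in the pictures, but I did not measure them.
- **Robot:** it stood well clear, with the fingertips about 196 mm up and forces near zero.

No check failed. Two camera readings of the rear edge differed by about 3 mm (about 58 and 61.5 mm along the pump), which is more than the 2 mm calibration error alone. Either way, the cover is clear of the rails.

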